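# Slide the spacer block home between the jig's rails

## Task

Before the clamps go on, the jig board needs its spacer: pick out the thickest of the three loose wooden blocks (the sawn off-cut) and push it lengthwise into the gap between the jig's two fixed rails, entering from the flared open end, until its front end meets the cross stop. Leave it lying flat on the board with its end against the stop, and leave the other two blocks where they are.

Things in the scene. Friction and masses are not known exactly. Their poses are not given: they have to be found in the camera images.
- spacer (a point): The spacer: plain sawn wooden off-cut, 120 mm long, 58 wide, 45 high, 0.12 to 0.24 kg, loose, lying flat. The thickest of the three blocks (the others: 30 mm). Origin: centre of its underside; y along the 120 mm length, x across the 58 mm width, z up; both ends alike. Grasp across the 58 mm.
- jig: Plywood board 170 (x) x 215 (y) x 10 mm fixed on the bench. Origin: centre of its underside. Two straight wooden rails along y, tops 26 mm above the bench, 30 mm wide, leave a 66 mm gap centred on x = 0, from y = -60 to +50 mm. A dark cross stop as high as the rails closes it; its face is at y = -60. Spacer home: centre at x = 0, y = 0, underside at z = 10 mm.
- jig_mouth (a point): The gap's open end: the point midway between the tips of two short cheeks, on the board's top, at jig x = 0, y = +90, z = 10 mm; axes as the jig's. The cheeks, as high as the rails, flare from the 66 mm gap (y = +50) to a mouth 106 mm wide here. It faces the robot's left (+y); beyond it the bench is clear for the spacer's length.
- pine_block: Bystander: squared pale pine block, 90 x 60 mm, 30 mm high, loose; shorter and thinner than the spacer. Origin: centre of its underside. Leave it alone.
- sanding_block: Bystander: cork-backed sanding block, 110 x 60 mm, 30 mm high, its lower half darker, loose. Origin: centre of its underside. Leave it alone.

How it is judged:
By the outcome, as a careful person would: the job done as asked, in the order asked, and still so for the second after the job is handed in, with the robot touching nothing.
It also fails if it takes over 38 s, if anything falls off the work surface, if the arm or the gripper's body presses on something with over 40 N, if the wrist force passes 120 N, or if a joint passes its speed limit or range.

## Robot

A 6-joint arm with a two-finger parallel gripper is mounted at the origin on a cart in front of the work surface, level with it; the furniture and walls round the work are solid. World frame = base frame: x ahead of the robot, y to its left, z up, the work surface at z = 0. Lengths are in mm, angles in rad, forces in N, time in s.
With the tool pointing down it reaches from about 275 to 825 mm from the base axis. Payload 5.2 kg.
Tool frame: the origin (TCP) lies at the very end of the fingers, on their centre line; the grasp point (between the pads) lies 19 mm behind it; z points along the fingers, y is the line along which they close (so a half turn about z gives the same grasp; the last joint's range is limited). The gripper opens to 93 mm and grips with 3 to 60 N. Pads are 15 mm wide; open, the fingers measure 128 mm over their backs; the gripper's body (75 mm by 188 mm) begins 65 mm behind the grasp point.
Start: joints at [0.933, 0.259, 1.535, -0, 1.348, -0.203], TCP at [231.656, 498.839, 218.653] pointing down, gripper open.
Joint ranges: [-3.14, 3.14], [-0.91, 2.08], [0.19, 2.58], [-1.22, 4.36], [0.22, 2.71], [-3.12, 3.12]. Speed limits (rad/s): [2.57, 2.57, 3.14, 3.14, 3.14, 3.14].

## Interface

Orientations are given as [roll, pitch, yaw] about the fixed x, y, z axes, in that order (R = Rz(yaw) Ry(pitch) Rx(roll)).
In Python, from bench import robot gives the robot as it stands. The module is installed in compiled form; this text tells all that it offers. Calls block until the motion is done:
- robot.move_ptp(position, orientation): joint-space move of the TCP to a pose.
- robot.move_linear(position, ori=None, speed=150, f_stop=None): straight line of the TCP; ori=None keeps the orientation; speed is the mean speed in mm/s. With f_stop (N) it stops when the force on the tool has changed by that much, and returns True; else False.
- robot.move_j(angles): joint-space move.
- robot.move_gripper(opening): opening from 0.0 (shut) to 1.0 (fully open); the grip force is fixed at half the most; returns when the fingers have stopped.
- robot.sleep(seconds).
- robot.inverse_kinematics(position, orientation): joint angles nearest the present ones, or None.
- robot.get_image(name): name is "scene" or "top" or "wrist"; returns a dict with "img" (400x640x3 uint8, blue, green, red), "fovy" (degrees; the focal length in pixels is half the picture's height over the tangent of half this angle, whatever the lens; pixels are square), "cx", "cy" (the principal point, pixels), "eye" and "orientation" of the camera in the world. Camera axes: x right, y down, z forward; pixel columns grow to the right and rows downward; lengths in mm; the calibration is good to about 2 mm. A picture is of the moment at which its call begins. There is no depth.
A pose or a line that the arm cannot do raises robot.MotionError and nothing moves.
- robot.hand_in(): hands the job in; it is judged then, once.
Readings, each from a call of its own:
- robot.current_t(): time.
- robot.current_qpos(): joint angles.
- robot.current_joint_vel(): joint speeds.
- robot.current_joint_efforts(): joint torques, N m.
- robot.current_tcp_pos(): TCP position.
- robot.current_eef_rot(): TCP orientation.
- robot.current_contact_force(): force on the tool from outside, world axes, zero at the start.
- robot.current_ft_torque(): the same for the moment, N m.
- robot.current_gripper_width(): opening from 0.0 (shut) to 1.0 (fully open).
- robot.current_finger_force(): force on a finger pad.
Only numpy, scipy, OpenCV 4.12 (cv2) and the standard library are available. Lean on these libraries where they do the work, as an engineer would, in place of code of your own. Each camera call takes 0.05 s, during which the arm holds its last target. There are 200 camera calls.

## Working session

There is one attempt and no reset: what is moved stays moved. The work goes in short steps, each a Python script; the robot and the scene stay as the last script left them, time stands still between calls to the robot, and variables do not carry over. Pictures are saved under pics/ and viewed, at most 10 in all, crops included, and the job is handed in when it is done.

```bash
mkdir -p pics; cat > h.py <<'E'
import numpy as np, cv2
from bench import robot
from scipy.spatial.transform import Rotation as R
def rot(o):
    o=np.array(o,float); return o if o.shape==(3,3) else (R.from_quat(o).as_matrix() if o.size==4 else R.from_euler('xyz',o).as_matrix())
def ray(c,uv,z):
    f=c['img'].shape[0]/2/np.tan(np.radians(c['fovy'])/2)
    d=rot(c['orientation'])@np.array([(uv[0]-c['cx'])/f,(uv[1]-c['cy'])/f,1.])
    e=np.array(c['eye'],float); return e+d*(z-e[2])/d[2]
def proj(c,p):
    f=c['img'].shape[0]/2/np.tan(np.radians(c['fovy'])/2)
    q=rot(c['orientation']).T@(np.array(p,float)-np.array(c['eye'])); return q[:2]/q[2]*f+[c['cx'],c['cy']]
E
python3 - <<'E'
from h import *
import pickle
for n in('top','scene','wrist'):
    c=robot.get_image(n); cv2.imwrite(f'pics/{n}0.png',c['img']); pickle.dump(c,open(n+'.pkl','wb'))
    print(n,{k:v for k,v in c.items() if k!='img'})
print(robot.current_eef_rot(),robot.current_t())
E
```

```text
top {'fovy': 51.21080753313412, 'cx': 320.30439861342415, 'cy': 199.1867063057004, 'eye': array([448.23704345, 102.44433899, 996.966315  ]), 'orientation': array([-3.041763  , -0.0158234 , -1.58459852])}
scene {'fovy': 45.22024610199293, 'cx': 325.4755385162715, 'cy': 193.97938168787522, 'eye': array([ -95.94015081, -703.54581018,  757.58086028]), 'orientation': array([-2.17798795,  0.00549707, -0.66826182])}
wrist {'fovy': 68.98617839251098, 'cx': 318.8110035087422, 'cy': 196.86638733726693, 'eye': array([165.63419934, 528.85600059, 383.70319173]), 'orientation': array([2.87459140e+00, 2.45664295e-03, 1.13553009e+00])}
[-3.14018401e+00 -3.35503610e-04  2.70675480e+00] 0.15
```

View pics/top0.png

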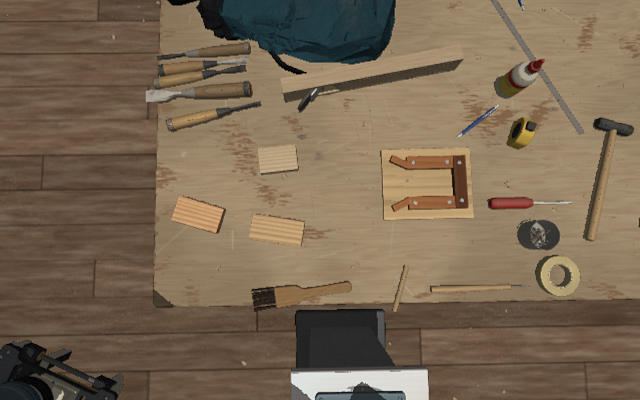

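View pics/scene0.png

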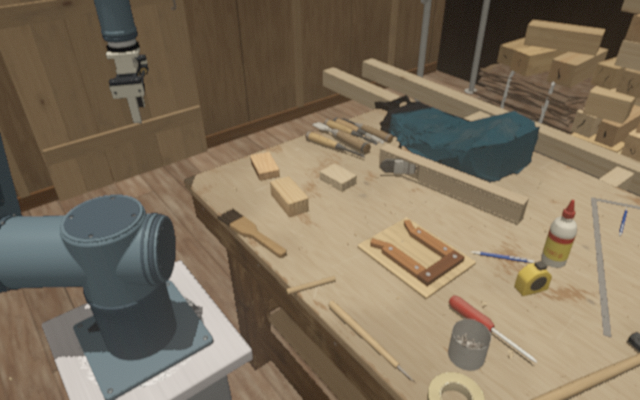

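The top view shows three blocks near (278,159), (198,214) and (277,229), with the jig at (427,184) and its mouth facing image left (+y). In the scene view the block at (290,195) looks thickest. I'll enlarge both views to check.

```bash
python3 - <<'E'
from h import *
import pickle
t=pickle.load(open('top.pkl','rb'));s=pickle.load(open('scene.pkl','rb'))
a=cv2.resize(t['img'][135:255,160:320],None,fx=4.9,fy=4.9,interpolation=cv2.INTER_CUBIC)[:, :400*2]
a=cv2.resize(t['img'][135:255,160:480],(800,300),interpolation=cv2.INTER_CUBIC)
b=cv2.resize(s['img'][140:230,230:470],(800,300),interpolation=cv2.INTER_CUBIC)
cv2.imwrite('pics/c1.png',np.vstack([a,b]))
for uv in[(278,159),(198,214),(277,229),(427,184)]:
    p=ray(t,uv,30); print(uv,p.round(),proj(s,p).round())
E
```

```text
(278, 159) [641. 184.  30.] [337. 173.]
(198, 214) [514. 369.  30.] [264. 161.]
(277, 229) [477. 187.  30.] [289. 193.]
(427, 184) [ 578. -165.   30.] [412. 245.]
```

View pics/c1.png

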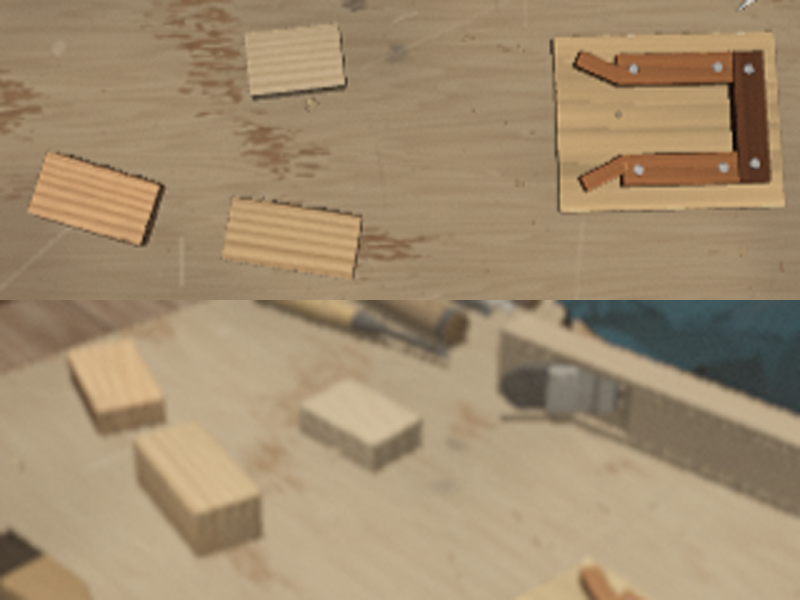

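The enlarged views confirm the spacer is the block at top pixel (277,229): longest, and clearly the tallest in the scene view. Next I'll move to one wrist view that covers both the spacer and the jig.

```bash
python3 - <<'E'
from h import *
import pickle
t=pickle.load(open('top.pkl','rb'))
c=lambda L,z:np.array([ray(t,(160+u/2.5,135+v/2.5),z)[:2] for u,v in L])
s=c([(233,197),(362,214),(355,278),(223,258)],45); print('spacer',s.round(),s.mean(0),np.linalg.norm(np.diff(s,axis=0),axis=1))
b=c([(553,38),(773,32),(784,206),(560,212)],10); print('board',b.round(),b.mean(0),np.linalg.norm(np.diff(b,axis=0),axis=1))
d=(s[0]+s[3]-s[1]-s[2]);print('spacer yaw',np.arctan2(d[1],d[0]))
d=(b[0]+b[3]-b[1]-b[2]);print('jig y-axis angle',np.arctan2(d[1],d[0]))
robot.move_ptp([500,30,250],[np.pi,0,1.57])
w=robot.get_image('wrist'); pickle.dump(w,open('w1.pkl','wb')); cv2.imwrite('pics/w1.png',w['img']); print(robot.current_t(),w['eye'])
E
```

```text
spacer [[512. 239.]
 [495. 122.]
 [437. 129.]
 [457. 248.]] [474.9832442 184.7374781] [118.60201956  58.31986105 120.97771935]
board [[ 664.  -63.]
 [ 667. -277.]
 [ 499. -279.]
 [ 496.  -65.]] [ 581.50632275 -170.87370086] [213.7366445  168.64081616 214.01119159]
spacer yaw 1.4169580431366953
jig y-axis angle 1.5863076050106342
2.15 [500.53411475 103.46258958 415.76585104]
```

View pics/w1.png

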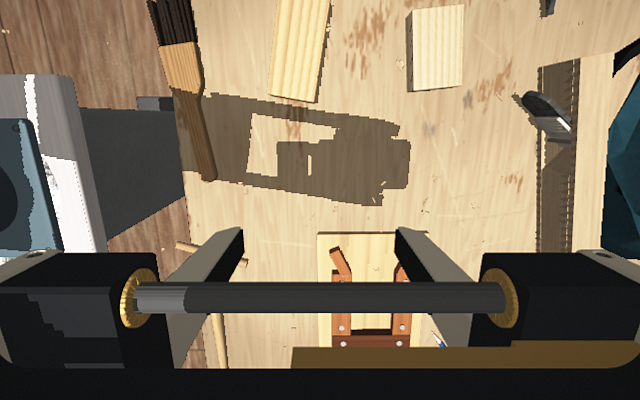

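The wrist view shows the spacer's near end with corners at (268,95) and (316,102). The jig's board edge runs from (318,233), its rails' inner edges are near (352,310) and (394,310), and the stop is at (372,333). I'll cross-check these against the top-view estimates.

```bash
python3 - <<'E'
from h import *
import pickle
w=pickle.load(open('w1.pkl','rb')); t=pickle.load(open('top.pkl','rb'))
for uv,z in[((268,95),45),((316,102),45),((318,233),10)]: print(uv,ray(w,uv,z).round(1))
def rails(c,roi):
    x0,y0,x1,y1=roi; im=c['img'][y0:y1,x0:x1]; lab=cv2.cvtColor(im,cv2.COLOR_BGR2HSV)
    print('hsv'); m=((lab[...,0]<14)&(lab[...,1]>110)&(lab[...,2]>40)).astype(np.uint8); return m
m=rails(t,(375,145,480,225)); 
for x in range(m.shape[1]):
    ys=np.flatnonzero(np.diff(m[:,x].astype(int)))+1
    if (x+375)%5==0: print(375+x,(ys+145).tolist())
m=rails(w,(315,235,430,350))
for y in range(0,115,4): print(235+y,(np.flatnonzero(np.diff(m[y].astype(int)))+316).tolist())
E
```

```text
(268, 95) [438.9 128.9  45. ]
(316, 102) [496.7 120.9  45. ]
(318, 233) [498.9 -64.1  10. ]
hsv
375 []
380 []
385 []
390 [159, 162]
395 [157, 164, 204, 211]
400 [159, 167, 201, 209]
405 [161, 169, 199, 206]
410 [157, 169, 197, 209]
415 [157, 162, 163, 169, 197, 201, 205, 209]
420 [157, 169, 197, 209]
425 [157, 169, 196, 209]
430 [156, 169, 196, 209]
435 [156, 169, 196, 209]
440 [157, 168, 196, 209]
445 [156, 160, 163, 168, 196, 208]
450 [156, 168, 196, 200, 204, 208]
455 [156, 208]
460 [156, 160, 165, 198, 202, 208]
465 [166, 208]
470 []
475 []
hsv
235 []
239 []
243 []
247 [336, 339]
251 [330, 341]
255 [330, 344]
259 [333, 345]
263 [335, 347, 398, 400]
267 [337, 349, 396, 403]
271 [333, 351, 395, 405]
275 [332, 352, 394, 404, 405, 407]
279 [332, 352, 394, 410]
283 []
287 []
291 []
295 []
299 []
303 []
307 []
311 []
315 [332, 351, 392, 412]
319 [332, 351, 391, 412]
323 [332, 351, 391, 411]
327 [332, 339, 345, 351, 391, 399, 405, 411]
331 [332, 352, 356, 411]
335 [332, 410]
339 [332, 410]
343 [332, 340, 347, 396, 403, 410]
347 []
```

```bash
python3 - <<'E'
from h import *
import pickle
w=pickle.load(open('w1.pkl','rb')); t=pickle.load(open('top.pkl','rb'))
for y,e in((279,(332,352,394,410)),(319,(332,351,391.5,412)),(327,(332,351,391,411))):
    print('wrist',[ray(w,(u-.5,y),26)[:2].round(1).tolist() for u in e])
for x,e in((410,(157,169,197,209)),(425,(156.5,169,196.5,209)),(440,(156.5,168.5,196,208.5))):
    print('top',[ray(t,(x,v-.5),26)[:2].round(1).tolist() for v in e])
print('stop face', ray(w,(372,330),26), ray(t,(453.5,182),26))
# grasp spacer
c=np.array([475.5,184.5]); yaw=1.43
robot.move_ptp([*c,110],[np.pi,0,yaw])
robot.move_linear([*c,24],speed=120,f_stop=15)
robot.move_gripper(0.3)
print('grip',robot.current_gripper_width()*93,robot.current_finger_force(),robot.current_tcp_pos())
robot.move_linear([*c,70],speed=150)
print(robot.current_gripper_width()*93,robot.current_finger_force(),robot.current_contact_force(),robot.current_t())
i=robot.get_image('scene'); cv2.imwrite('pics/s2.png',i['img'])
E
```

```text
wrist [[519.3, -131.8], [549.4, -131.8], [612.6, -131.8], [636.6, -131.8]]
wrist [[520.1, -202.4], [549.9, -202.4], [613.4, -202.3], [645.6, -202.3]]
wrist [[520.2, -217.3], [550.3, -217.2], [613.6, -217.2], [645.3, -217.1]]
top [[644.4, -128.3], [615.6, -127.3], [549.0, -125.0], [520.8, -124.0]]
top [[645.2, -164.1], [615.2, -162.9], [549.8, -160.4], [520.4, -159.2]]
top [[644.8, -199.9], [616.0, -198.6], [550.6, -195.8], [521.1, -194.6]]
stop face [ 584.61858348 -222.8397384    26.        ] [ 582.20535786 -229.21705833   26.        ]
grip 57.85362504869099 29.887446463108063 [475.39766675 184.56075197  24.13085881]
58.005110716856194 29.871417582035065 [-0.07686171  0.532412   -2.30776261] 4.975
```

View pics/s2.png

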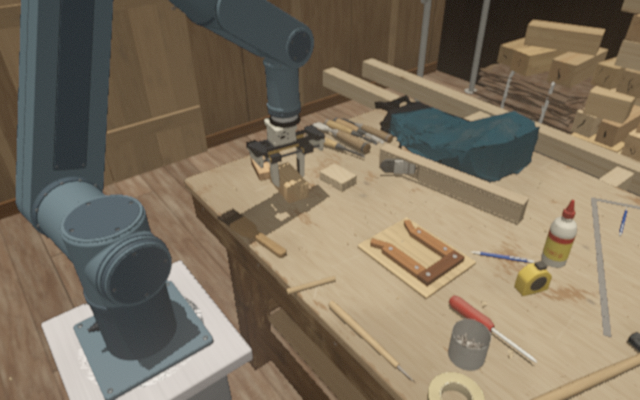

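The scene view shows the spacer gripped and lifted at (290,185), with the other blocks undisturbed. Both views put the jig centreline at about x = 582 mm, with an angle near 1.583 and the stop near y = -231. I'll insert it now.

```bash
python3 - <<'E'
from h import *
X=lambda y:582.0+0.012*(-165-y)
o=[np.pi,0,1.583]
P=lambda s:print(s,robot.current_tcp_pos().round(1),robot.current_contact_force().round(1),robot.current_t())
robot.move_ptp([X(0),0,80],o)
robot.move_linear([X(0),0,37],speed=100,f_stop=15)
P('pre')
r=robot.move_linear([X(-140),-140,37],speed=60,f_stop=12); P(('in',r))
if not r:
    print(robot.move_linear([X(-140),-140,31],speed=15,f_stop=5)); P('down')
    z=robot.current_tcp_pos()[2]
    r=robot.move_linear([X(-185),-185,z],speed=25,f_stop=10); P(('stop',r))
i=robot.get_image('wrist'); cv2.imwrite('pics/w3.png',i['img'])
i=robot.get_image('scene'); cv2.imwrite('pics/s3.png',cv2.resize(i['img'][190:310,320:500],(720,480),interpolation=cv2.INTER_CUBIC))
E
```

```text
pre [580.    0.7  37.1] [ 0.7  0.1 -1.5] 6.4667
('in', False) [ 581.7 -139.8   37. ] [-0.5 -0.4 -2.6] 8.95
True
down [ 582.  -140.    34.1] [ 0.  -0.3  5.6] 9.2583
('stop', True) [ 582.  -172.7   34.1] [-1.6  1.8  4.6] 10.525
```

View pics/s3.png

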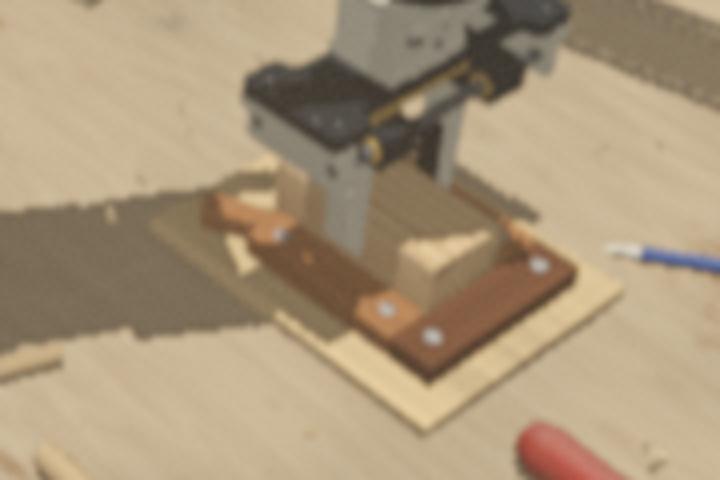

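The view shows the spacer between the rails with its front end at the stop, around (450,270). I'll confirm with one more gentle push, then release, retreat and look.

```bash
python3 - <<'E'
from h import *
import pickle
p=robot.current_tcp_pos()
print(robot.move_linear([p[0],p[1]-8,p[2]],speed=15,f_stop=12),robot.current_tcp_pos().round(1),robot.current_contact_force().round(1))
robot.move_gripper(0.85); print(robot.current_gripper_width())
p=robot.current_tcp_pos()
robot.move_linear([p[0],p[1],130],speed=120)
robot.move_ptp([500,30,250],[np.pi,0,1.57])
i=robot.get_image('top'); pickle.dump(i,open('t4.pkl','wb'))
s=robot.get_image('scene')
a=cv2.resize(i['img'][135:255,160:480],(800,300),interpolation=cv2.INTER_CUBIC)
b=cv2.resize(s['img'][205:300,340:493],(480,298),interpolation=cv2.INTER_CUBIC)
b=np.hstack([b,np.zeros((298,320,3),np.uint8)])
cv2.imwrite('pics/f4.png',np.vstack([a,b])); print(robot.current_t())
E
```

```text
True [ 581.5 -173.1   34.1] [-0.1  1.5  4.3]
0.8482887985303881
13.6167
```

View pics/f4.png

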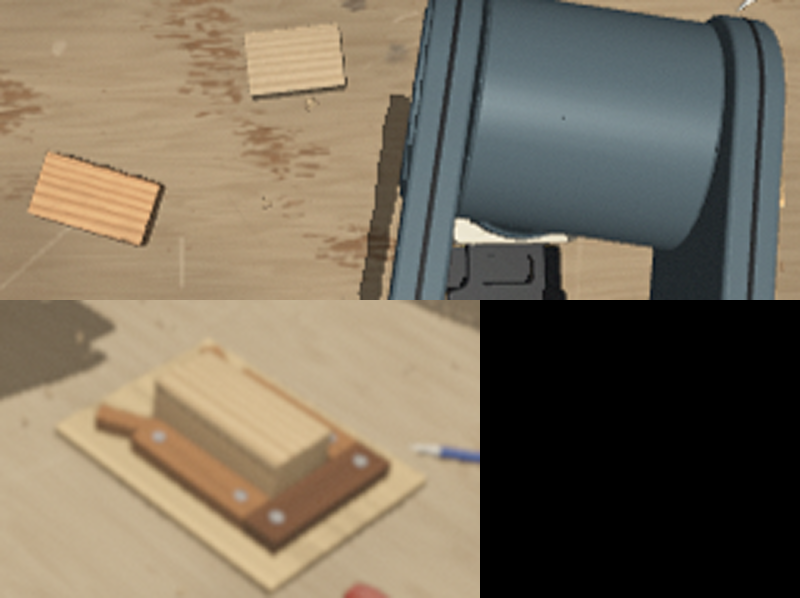

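The final views show the spacer flat between the rails with its end at the stop. The pine and sanding blocks sit at the same pixels as before. The second push moved it only 0.4 mm before 12 N, so it is seated.

```bash
python3 -c "
from bench import robot
print(robot.hand_in())"
```

```text
the job is handed in; nothing more can be done
None
```

The spacer lies flat between the jig's rails with its end against the cross stop, the other two blocks are where they were, and I handed the job in at about 13.6 s on the robot's clock.

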